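Load a fresh cell into the carver's charger

TASK

Take the fresh cell (green jacket) from the wooden rack and load it into the charger's empty bay: set its flat end against the sprung contact with the button end still raised, push the contact back, then tip the button end down until the cell lies fully home between the two contacts. Go by feel and press gently, pushing the contact with no more than about 15 N, for the contacts are delicate; leave the spent red cell in the rack and everything else on the bench where it is.

Things in the scene. Friction and masses are not known exactly. Their poses are not given: they have to be found in the camera images.
- fresh: charged cell to load: steel cylinder, 32 mm diameter, 70 mm long overall, about 140 g, green jacket, white ring at the button end. Origin mid-length on its axis; x runs along the cell from flat end to button end (it may be rolled about x). It lies loose on the wooden rack, axis 50 mm above the bench
- fresh_button (a point): outer face of the fresh cell's button (12 mm diameter, stands 2 mm proud of the can's end), 35 mm from the cell's origin along its +x
- fresh_flat (a point): centre of the fresh cell's flat end, 35 mm from the cell's origin along its -x
- charger: grey charger base screwed to the bench, 190 (x) by 165 mm (y). Origin on the bench between its two bays; x along the bays from the sprung contacts (near the robot) to the fixed ones, z up. Bays at y = +42 mm (empty) and -42 mm (its green cell stays). Deck beside them 22 mm, head behind them 45 mm above the bench. Bears 20 N from a tipped cell, 60 N summed over a lying cell's contacts, 25 N from fingers
- bay (a point): nominal place of a seated cell's middle in the empty bay, 56 mm above the bench; axes as the charger's, a seated cell's x lies along this x. The cell goes in a clip-on cradle: black V trough (67 mm long, 24 mm wide, flanks 35 degrees, fingers pass on both sides) with a block at each end. The cradle sits firm but anywhere within 8 mm of its mark along x; only this mark is measured
- near_mark (a point): nominal tip of the cradle's free sprung contact, 26 mm from the bay point towards -x, at seated-axis height (true place within 8 mm, with the cradle). Brass dome, 6 mm radius, on a yellow plate, in a tower 34 mm wide, 66 mm high. It yields 10.5 mm along x to a rigid stop: 2 N at first touch, rising evenly to 6 N at the stop; a seated cell holds it about 9 mm in
- far_mark (a point): nominal centre of the cradle's fixed brass contact, which the button meets, 35 mm from the bay point along +x (true place within 8 mm, with the cradle). It is on a black block 12 mm thick whose top is 61 mm above the bench, 5 mm above a seated cell's axis. The lower rim of the cell's button end has to come down past this block's near upper edge, clear only with the sprung contact near its stop
- rack: wooden cell rack fixed to the bench: 100 by 150 mm board, 12 mm thick, with two V blocks, 40 mm long, 24 mm wide, at y = +42 and -42 mm, one under the middle of each cell. Origin on the bench under its middle; cells lie along its x axis, buttons towards +x
- spent: the spent cell, same size as the fresh one, red jacket; lies on the rack's other V block and stays there. Origin and axes as for the fresh cell
- gouge_a: wood gouge, 235 mm long, dark handle, lying on the bench; bystander. Origin on its underside near the ferrule
- gouge_b: wood gouge, 235 mm long, mid-brown handle, lying on the bench; bystander. Origin on its underside near the ferrule
- mallet: round wooden carver's mallet standing on its head, 86 mm diameter, 230 mm high; bystander. Origin under its middle
- stone: honing stone on its wooden base, 75 by 190 by 28 mm; bystander. Origin under its middle
- pot: white pot, 72 mm diameter, 100 mm high, with pencils up to 170 mm; bystander. Origin under its middle
- brush: bench brush, 200 mm long; bystander. Origin on its underside
- mask: half-carved wooden mask lying face up, about 200 by 150 mm, 72 mm high; bystander. Origin on its underside
Things that resemble listed ones, but are neither listed nor needed, are in the scene too. Leave any yellow look-alike of the fresh alone.

How it is judged:
On the way, in this order (a step that is already met when the one before it is completed fails the run):
1. the fresh cell, flat end low at the near end of the bay and button end raised by more than 7 degrees, bears on the charger with more than 4 N (contact force between fresh and charger above 4 N and angle between fresh's own x axis and vertical below 1.449 rad and x of fresh_flat in the frame of bay below -0.024 m and y of fresh_flat in the frame of bay between -0.006 and 0.006 m and z of fresh_flat in the frame of bay between -0.01 and 0.01 m), for 0.1 s.
2. the fresh cell lies down in the bay (x of fresh in the frame of bay between -0.0105 and 0.0105 m and y of fresh in the frame of bay between -0.0025 and 0.0025 m and z of fresh in the frame of bay between -0.0025 and 0.0025 m), for 0.1 s.
At the end, for the whole second after the job is handed in: the fresh cell lies at rest in the empty bay, clamped between the contacts (over 8 N in all on it), button to the fixed contact: its middle within 2.5 mm across and in height and 10.5 mm along (cradle play and 2.5 mm) of the bay point, axis within 3 degrees; the spent cell within 10 mm of its place (all of step 2 and angle between the x axis of fresh and the x axis of bay, either way round below 0.05 rad and x of fresh_button in the frame of bay above 0.022 m and contact force between fresh and charger above 8 N and linear speed of fresh below 0.01 m/s and not (distance of spent from where it was at the start of the episode above 0.01 m)); the robot touches nothing.
It fails at once if the cell pressed on the charger with more than 20 N in all while its button end is raised by more than 7 degrees (contact force between fresh and charger above 20 N and angle between fresh's own x axis and vertical below 1.449 rad).
It fails at once if the charger loaded with more than 60 N in all by the cell, or more than 25 N by the robot (contact force between fresh and charger above 60 N or contact force between any of the arm, the fingers and charger above 25 N).
It fails at once if the spent cell moved by more than 10 mm (distance of spent from where it was at the start of the episode above 0.01 m).
It fails at once if a bystander moved by more than 30 mm (distance of any of gouge_a, gouge_b, mallet, stone, pot, brush, mask from where it was at the start of the episode above 0.03 m).
It also fails if it takes over 72 s, if anything falls off the work surface, if the arm or the gripper's body presses on something with over 40 N, if the wrist force passes 120 N, or if a joint passes its speed limit or range.

ROBOT

A 7-joint arm with a two-finger parallel gripper is mounted at the origin on the work surface. World frame = base frame: x ahead of the robot, y to its left, z up, the work surface at z = 0. Lengths are in m, angles in rad, forces in N, time in s.
With the tool pointing down it reaches from about 0.425 to 0.875 m from the base axis. Payload 4.7 kg.
Tool frame: the origin (TCP) lies midway between the tips of the shut fingers; the grasp point (between the pads) lies 19 mm behind it; z points along the fingers, y is the line along which they close (so a half turn about z gives the same grasp; the last joint's range is limited). The gripper opens to 87 mm and grips with 3 to 60 N. Pads are 19 mm wide; open, the fingers measure 117 mm over their backs; the gripper's body (75 mm by 190 mm) begins 51 mm behind the grasp point.
Start: joints at [1.128, 0.321, -0.07, 1.45, 0.023, 1.371, -0.057], TCP at [0.287, -0.583, 0.223] pointing down, gripper open.
Joint ranges: [-2.86, 2.86], [-0.3, 2.09], [-1.38, 1.24], [0.06, 2.45], [-1.56, 4.7], [0.09, 2.05], [-2.69, 2.69]. Speed limits (rad/s): [2.57, 2.57, 3.14, 3.14, 3.14, 3.14, 3.14].

INTERFACE

Orientations are given as a rotation vector (axis times angle).
In Python, from bench import ctrl, get_image, calibration gives the robot as it stands.
- The arm moves only by the tool apply_moves, never from a script. Its arguments are lists of equal length, an entry for each row: "dp": the shift along the tool's x, y, z in m, a list of three; "twist": the turn, a rotation vector about the tool's x, y, z in rad, a list of three; "fingers": the closure, from 0 (fully open) to 1 (shut). In form: {"dp": [[dx, dy, dz], ...], "twist": [[ax, ay, az], ...], "fingers": [fingers, ...]}. A call has 1 to 10 rows; each row shifts and turns the commanded pose from where the row before left it, along the tool's axes as they then stand; what a row does not reach is not made up. A row lasts 1/10 s, in which the tool goes at most 50 mm and 8.59 degrees, less where a joint would pass 70% of its speed; a pose out of reach is approached as far as the arm can. A call is refused whole if a number of a shift passes 0.05 or a number of a turn 0.15, either way. A call with a gripper value outside its range is refused whole. The fingers move at their own pace and stop on an object; "newtons" is the grip in N (left out, the last holds). Time passes only in rows, so rows that do not move let the fingers close. It gives the time, the measured TCP pose, the force, the opening and the grip force at its end, in the units of the state.
- ctrl.get_state(): the state, without advancing time (a new reading comes with each control period).
- get_image(name): name is "side" or "top" or "wrist"; returns the picture (400x640x3 uint8, red, green, blue); there is no depth.
- calibration(name): a dict with "fx", "fy", "cx", "cy" (pixels), "eye" and "attitude" of the camera in the world; the wrist camera has in their place "hand_eye" (4x4, takes a point from camera to tool coordinates, whose origin is the TCP and whose axes are the flange's). Camera axes: x right, y up, looking along -z (the intrinsics and any distortion apply to the point x, -y, -z); pixel columns grow to the right and rows downward; lengths in m; the calibration is good to about 2 mm. A picture is of the moment at which its call begins: read the wrist's pose just before it. calibration takes no time and is no camera call.
- ctrl.close_job(): hands the job in; it is judged then, once.
The state is a dict: "time": time; "joint_positions": joint angles; "qd": joint speeds; "joint_torque": joint torques, N m; "position": TCP position; "tool_rot": TCP orientation; "ft_force": force on the tool from outside, world axes, zero at the start; "torque": the same for the moment, N m; "grip_width": opening from 0.0 (shut) to 1.0 (fully open); "grip_force": force on a finger pad.
Only numpy, scipy, OpenCV 4.12 (cv2) and the standard library are available. Lean on these libraries where they do the work, as an engineer would, in place of code of your own. Each camera call takes 0.05 s, during which the arm holds its last target. There are 200 camera calls.

## Working session

There is one attempt and no reset: what is moved stays moved. The work goes in short steps, Python scripts to look and compute and a tool call to move; the robot and the scene stay as the last step left them, time stands still between calls to the robot, and variables do not carry over. Pictures are saved under pics/ and viewed, at most 10 in all, crops included, and the job is handed in when it is done.

Besides the shell and the picture viewer there is one more tool, called after "Request:" as name(argument=value, ...), one argument or row to a line, values as JSON. apply_moves: Moves the arm, as the interface text tells. Its arguments: {"type":"object","properties":{"dp":{"type":"array"},"twist":{"type":"array"},"fingers":{"type":"array"},"newtons":{"type":"number"}},"required":["dp","twist","fingers"]}

```bash
mkdir -p pics; ls; python3 - <<'E'
from bench import ctrl,get_image,calibration
import cv2,json
s=ctrl.get_state();print(s)
for n in("top","side","wrist"):
    print(n,calibration(n)); cv2.imwrite(f"pics/{n}0.png",get_image(n)[:,:,::-1])
E
```

```text
pics
{'time': 0.0, 'joint_positions': array([ 1.12811203,  0.32180233, -0.07012087,  1.45166496,  0.02262724,
        1.37078792, -0.0568861 ]), 'qd': array([-1.56689528e-03,  9.64940978e-04, -1.38986545e-04,  1.31547767e-03,
       -5.73737623e-05,  2.84140159e-04,  1.23088797e-03]), 'joint_torque': array([-2.36326341e-04, -4.91276121e+01, -4.03867476e-01, -3.12525773e+01,
       -6.38626423e-02,  4.36477899e-02,  1.58712251e-04]), 'position': array([ 0.28641768, -0.58288522,  0.22148026]), 'tool_rot': array([-3.05823033e+00, -7.11014864e-01,  8.37992057e-04]), 'ft_force': array([ 0.75399153,  0.57968048, -0.25519402]), 'torque': array([ 0.00154421, -0.00456359, -0.00774057]), 'grip_force': 0.0, 'grip_width': 1.0015957104597872}
top {'fx': 383.89573181268156, 'fy': 383.89573181268156, 'cx': 317.688927193705, 'cy': 195.9014897107703, 'eye': array([ 0.45637795, -0.00352091,  1.2678137 ]), 'attitude': array([ 0.08339706, -0.092324  , -1.56087257])}
side {'fx': 432.7549379745804, 'fy': 432.7549379745804, 'cx': 315.17390948067776, 'cy': 201.71890220551612, 'eye': array([0.41528764, 1.14919725, 0.80256447]), 'attitude': array([ 0.11708675, -1.44039405, -2.64679813])}
wrist {'fx': 276.23653554345833, 'fy': 276.23653554345833, 'cx': 321.6363614701873, 'cy': 198.27727131713002, 'hand_eye': array([[ 3.85490642e-04,  9.53134301e-01,  3.02547278e-01,
         8.34740852e-02],
       [ 9.99999539e-01, -1.01239490e-04, -9.55208176e-04,
        -4.57491079e-04],
       [-8.79811945e-04,  3.02547507e-01, -9.53133900e-01,
        -1.61715614e-01],
       [ 0.00000000e+00,  0.00000000e+00,  0.00000000e+00,
         1.00000000e+00]])}
```

View pics/top0.png

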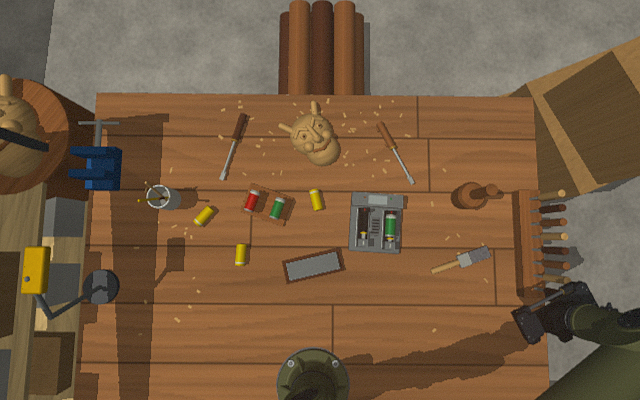

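View pics/side0.png

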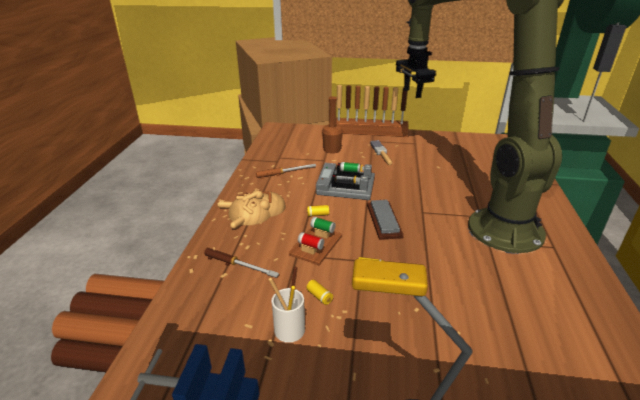

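```bash
cat > h.py <<'E'
import numpy as np,cv2
from scipy.spatial.transform import Rotation as R
from bench import ctrl,get_image,calibration
def cam(n):
    c=calibration(n)
    if n=="wrist":
        s=ctrl.get_state();T=np.eye(4);T[:3,:3]=R.from_rotvec(s["tool_rot"]).as_matrix();T[:3,3]=s["position"]
        M=T@c["hand_eye"];return c,M[:3,:3],M[:3,3]
    return c,R.from_rotvec(c["attitude"]).as_matrix(),np.array(c["eye"])
def ray(C,uv,z):
    c,Rm,e=C;uv=np.atleast_2d(uv).astype(float)
    d=np.c_[(uv[:,0]-c["cx"])/c["fx"],-(uv[:,1]-c["cy"])/c["fy"],-np.ones(len(uv))]@Rm.T
    return e+d*((z-e[2])/d[:,2])[:,None]
def proj(C,P):
    c,Rm,e=C;p=(np.atleast_2d(P)-e)@Rm
    return np.c_[c["cx"]-c["fx"]*p[:,0]/p[:,2],c["cy"]+c["fy"]*p[:,1]/p[:,2]]
def blobs(hsv,lo,hi,amin=30):
    m=cv2.inRange(hsv,lo,hi);n,l,st,ce=cv2.connectedComponentsWithStats(m)
    return [(l==i,ce[i],st[i]) for i in range(1,n) if st[i][4]>=amin]
def snap(n,name):
    C=cam(n);im=get_image(n);cv2.imwrite(f"pics/{name}.png",im[:,:,::-1]);return C,im
E
python3 - <<'E'
from h import *
im=cv2.imread("pics/top0.png");hsv=cv2.cvtColor(im,cv2.COLOR_BGR2HSV);C=cam("top")
for nm,lo,hi in(("green",(50,90,40),(80,255,255)),("red",(0,190,80),(4,255,255)),("grey",(0,0,70),(179,30,200))):
    for m,ce,st in blobs(hsv,lo,hi,60):
        if not(200<ce[0]<450 and 150<ce[1]<300):continue
        r=cv2.minAreaRect(np.argwhere(m)[:,::-1].astype(np.float32))
        z=0.06 if nm!="grey" else 0.03
        print(nm,ce.round(1),st[4],[np.round(v,1) for v in r],ray(C,ce,z).round(4),ray(C,cv2.boxPoints(r),z)[:,:2].round(4).tolist())
a=cv2.resize(im[180:260,230:420],None,fx=4.2,fy=4.2,interpolation=cv2.INTER_CUBIC);cv2.imwrite("pics/crop1.png",a)
E
```

```text
green [276.4 209. ] 134 [array([276.6, 209. ]), array([ 8.8, 15.4]), np.float64(20.6)] [[0.5495 0.12   0.06  ]] [[0.5316, 0.1405], [0.5775, 0.1244], [0.5679, 0.0982], [0.5221, 0.1145]]
green [389.8 226.2] 153 [array([389.8, 226.1]), array([ 9.5, 15.8]), np.float64(4.1)] [[ 0.4984 -0.2372  0.06  ]] [[0.4751, -0.2201], [0.5246, -0.2242], [0.5227, -0.2542], [0.4732, -0.25]]
red [250.7 201.1] 107 [array([250.8, 201.4]), array([ 8.9, 15.2]), np.float64(26.6)] [[0.5739 0.2016 0.06  ]] [[0.5576, 0.2241], [0.601, 0.2039], [0.5884, 0.1782], [0.5452, 0.1986]]
grey [226.5 162.7] 89 [array([227.4, 160. ]), array([ 3.8, 39.5]), np.float64(18.4)] [[0.7023 0.2891 0.03  ]] [[0.6512, 0.3108], [0.7765, 0.2743], [0.7726, 0.2623], [0.6474, 0.299]]
grey [403.9 168.1] 103 [array([403.2, 165.9]), array([39.4,  3.6]), np.float64(62.6)] [[ 0.6897 -0.2917  0.03  ]] [[0.7523, -0.2552], [0.7581, -0.266], [0.6421, -0.3235], [0.6365, -0.3128]]
grey [373.7 221.3] 2069 [array([375.2, 222.3]), array([51., 59.]), np.float64(4.4)] [[ 0.5147 -0.1913  0.03  ]] [[0.4233, -0.1068], [0.6128, -0.1217], [0.6014, -0.2871], [0.4122, -0.2694]]
grey [312.2 265.6] 893 [array([312.3, 265.8]), array([17.7, 51.5]), np.float64(76.6)] [[0.3724 0.0056 0.03  ]] [[0.3796, 0.0915], [0.4184, -0.0678], [0.3641, -0.081], [0.3258, 0.0776]]
```

View pics/crop1.png

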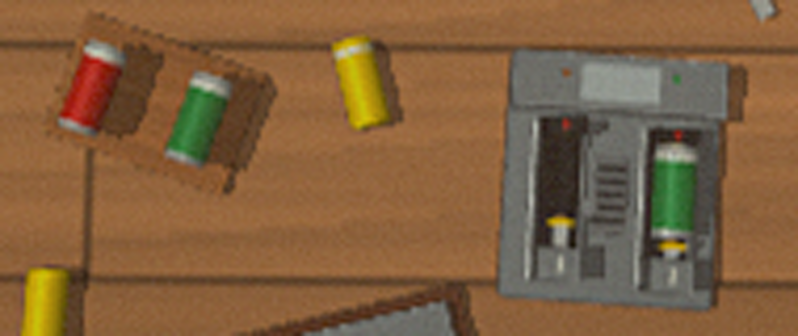

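The fresh cell is the green one on the rack at top-image pixel (277,208), next to the red spent cell at (251,200). The other green cell, at (390,226), sits in the charger, and the yellow ones at (205,215), (317,200) and (242,254) are look-alikes. In the crop the fresh cell's white ring (button) is on the far side from the robot. The empty bay is the charger's left one, with its yellow plate at about pixel (363,233).

Request:
apply_moves(
  dp=[
    [0.026, -0.025, -0.009],
    [0.026, -0.025, -0.009],
    [0.026, -0.025, -0.009],
    [0.026, -0.025, -0.009],
    [0.026, -0.025, -0.009],
    [0.026, -0.025, -0.009],
    [0.026, -0.025, -0.009],
    [0.026, -0.025, -0.009],
    [0.026, -0.025, 0],
    [0.026, -0.025, 0],
  ],
  twist=[
    [0, 0, 0],
    [0, 0, 0],
    [0, 0, 0],
    [0, 0, 0],
    [0, 0, 0],
    [0, 0, 0],
    [0, 0, 0],
    [0, 0, 0],
    [0, 0, 0],
    [0, 0, 0],
  ],
  fingers=[0, 0, 0, 0, 0, 0, 0, 0, 0, 0],
)

```text
time: 1.15
position: [0.4101, -0.2429, 0.2948]
tool_rot: [3.059, 0.711, 0.0]
ft_force: [1.2, 0.1, 0.1]
grip_width: 0.999
grip_force: 0.0
```

Request:
apply_moves(
  dp=[
    [0.026, -0.025, 0],
    [0.026, -0.025, 0],
    [0.026, -0.025, 0],
    [0.026, -0.025, 0],
    [0.026, -0.025, 0],
    [0.026, -0.025, 0],
    [0.026, -0.025, 0],
    [0.026, -0.025, 0],
    [0.026, -0.025, 0],
    [0.026, -0.025, 0],
  ],
  twist=[
    [0, 0, 0],
    [0, 0, 0],
    [0, 0, 0],
    [0, 0, 0],
    [0, 0, 0],
    [0, 0, 0],
    [0, 0, 0],
    [0, 0, 0],
    [0, 0, 0],
    [0, 0, 0],
  ],
  fingers=[0, 0, 0, 0, 0, 0, 0, 0, 0, 0],
)

```text
time: 2.15
position: [0.533, 0.096, 0.2944]
tool_rot: [3.06, 0.711, -0.0]
ft_force: [0.4, 0.1, -0.2]
grip_width: 1.001
grip_force: 0.0
```

Request:
apply_moves(
  dp=[
    [0, 0, 0.015],
    [0, 0, 0.015],
    [0, 0, 0.015],
    [0, 0, 0.015],
    [0, 0, 0.01],
    [0, 0, 0],
    [0, 0, 0],
  ],
  twist=[
    [0, 0, 0.15],
    [0, 0, 0.15],
    [0, 0, 0.15],
    [0, 0, 0.15],
    [0, 0, 0.15],
    [0, 0, 0.02],
    [0, 0, 0],
  ],
  fingers=[0, 0, 0, 0, 0, 0, 0],
)

```text
time: 2.85
position: [0.5327, 0.0948, 0.2246]
tool_rot: [3.104, -0.485, -0.0]
ft_force: [-1.1, 0.4, -0.0]
grip_width: 0.999
grip_force: 0.0
```

```bash
python3 - <<'E'
from h import *
C,im=snap("wrist","w1");s=ctrl.get_state();print(s["time"],s["position"],R.from_rotvec(s["tool_rot"]).as_matrix().round(3).tolist())
hsv=cv2.cvtColor(im,cv2.COLOR_RGB2HSV)
for nm,lo,hi in(("green",(50,90,40),(80,255,255)),("red",(0,190,80),(4,255,255))):
    for m,ce,st in blobs(hsv,lo,hi,300):
        r=cv2.minAreaRect(np.argwhere(m)[:,::-1].astype(np.float32))
        print(nm,ce.round(1),st,r,ray(C,ce,.062).round(4),ray(C,cv2.boxPoints(r),.056)[:,:2].round(4).tolist())
E
```

```text
2.9 [0.53305227 0.0948743  0.22506929] [[0.952, -0.305, 0.001], [-0.305, -0.952, 0.0], [0.001, -0.0, -1.0]]
green [606.1 125.4] [ 586  100   42   49 1724] ((606.5, 124.0), (48.0, 41.0), 90.0) [[ 0.4982 -0.2337  0.062 ]] [[0.5321, -0.218], [0.518, -0.262], [0.4614, -0.2627], [0.4762, -0.2164]]
green [297.9 175.7] [287 155  23  42 930] ((298.0, 175.5), (41.0, 22.0), 90.0) [[0.5499 0.1192 0.062 ]] [[0.5766, 0.1242], [0.5686, 0.0991], [0.5199, 0.1155], [0.5283, 0.1417]]
red [229.7 177.9] [217 158  27  41 802] ((230.23876953125, 177.72308349609375), (41.29427719116211, 23.786684036254883), 85.76361083984375) [[0.5723 0.1983 0.062 ]] [[0.5988, 0.2055], [0.5921, 0.1776], [0.5431, 0.1941], [0.5501, 0.2233]]
```

View pics/w1.png

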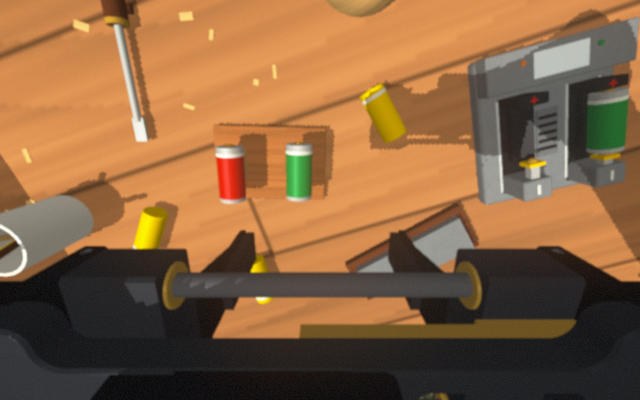

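The wrist view shows the fresh cell at (298,172), ring end up (away from the robot). The red cell is at (230,175), and the empty bay with its yellow plate at (535,163). The tool yaw already matches the rack, so I'm going in to grasp.

Request:
apply_moves(
  dp=[
    [0.004, -0.01, 0.02],
    [0.004, -0.01, 0.03],
    [0.004, -0.008, 0.03],
    [0, 0, 0.03],
    [0, 0, 0.03],
    [0, 0, 0.02],
    [0, 0, 0.02],
    [0, 0, 0.014],
    [0, 0, 0],
    [0, 0, 0],
  ],
  twist=[
    [0, 0, 0],
    [0, 0, 0],
    [0, 0, 0],
    [0, 0, 0],
    [0, 0, 0],
    [0, 0, 0],
    [0, 0, 0],
    [0, 0, 0],
    [0, 0, 0],
    [0, 0, 0],
  ],
  fingers=[0.25, 0.25, 0.25, 0.25, 0.25, 0.25, 0.25, 0.25, 0.25, 0.25],
)

```text
time: 3.9
position: [0.5535, 0.1178, 0.0312]
tool_rot: [-3.103, 0.489, -0.001]
ft_force: [0.1, 0.4, 0.7]
grip_width: 0.748
grip_force: 0.0
```

```bash
python3 - <<'E'
from h import *
C,im=snap("wrist","w2");s=ctrl.get_state();print(s["position"],s["ft_force"],s["grip_width"])
hsv=cv2.cvtColor(im,cv2.COLOR_RGB2HSV)
for m,ce,st in blobs(hsv,(50,90,40),(80,255,255),200):
    print(ce,st,ray(C,ce,.064))
E
```

```text
[0.55385403 0.1179198  0.03170272] [ 0.0103896  -0.10372483  0.40266169] 0.7500569132926661
[321.41355014 254.44227642] [ 295  232   55   41 1845] [[0.56446601 0.11435715 0.064     ]]
[320.25335893 307.73128599] [ 296  297   50   25 1042] [[0.53283573 0.12525609 0.064     ]]
```

View pics/w2.png

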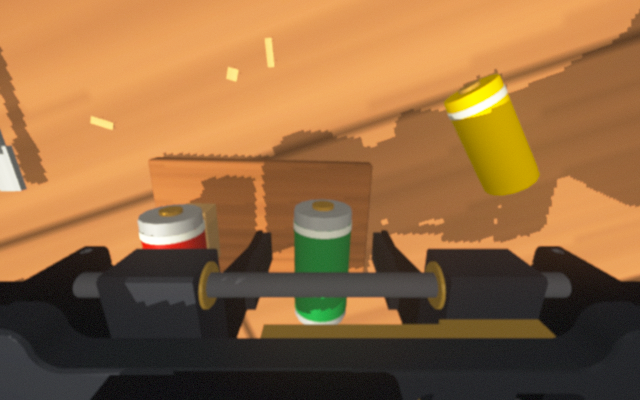

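```bash
python3 - <<'E'
from h import *
C=cam("wrist");im=cv2.imread("pics/w2.png")
print(im[195:245:2,322].tolist());print(im[308:336:2,322].tolist())
s=ctrl.get_state();Rm=R.from_rotvec(s["tool_rot"]).as_matrix()
for v in range(200,332,6): print(v,((ray(C,(322,v),.066)-s["position"])@Rm)[0].round(4)[:2])
E
```

```text
[[48, 86, 136], [53, 88, 139], [77, 97, 124], [57, 93, 118], [35, 88, 119], [39, 90, 120], [40, 98, 133], [49, 113, 152], [83, 112, 131], [104, 113, 118], [102, 112, 115], [111, 120, 124], [131, 141, 144], [131, 140, 142], [132, 141, 143], [130, 142, 144], [132, 142, 143], [131, 141, 143], [148, 165, 164], [173, 191, 193], [172, 192, 194], [169, 188, 189], [94, 136, 104], [52, 114, 42], [49, 113, 40]]
[[51, 114, 43], [61, 138, 41], [71, 174, 43], [73, 177, 40], [75, 177, 42], [73, 176, 39], [82, 177, 58], [156, 200, 163], [132, 157, 170], [43, 92, 121], [40, 93, 119], [40, 93, 119], [40, 94, 120], [45, 95, 122]]
200 [0.042  0.0001]
206 [0.0389 0.0002]
212 [0.0358 0.0002]
218 [0.0326 0.0002]
224 [0.0294 0.0002]
230 [0.0261 0.0002]
236 [0.0228 0.0002]
242 [0.0195 0.0002]
248 [0.0161 0.0002]
254 [0.0126 0.0002]
260 [0.0091 0.0002]
266 [0.0056 0.0002]
272 [0.002  0.0002]
278 [-0.0017  0.0002]
284 [-0.0054  0.0002]
290 [-0.0092  0.0002]
296 [-0.013   0.0002]
302 [-0.0169  0.0002]
308 [-0.0208  0.0002]
314 [-0.0248  0.0002]
320 [-0.0289  0.0002]
326 [-0.033   0.0002]
```

The cell is centred between the fingers, with the rim at row 218 and the flat end at row 325. Its middle is about 1 mm ahead of the TCP. Gripping and lifting.

Request:
apply_moves(
  dp=[
    [0, 0, 0],
    [0, 0, 0],
    [0, 0, 0],
    [0, 0, 0],
    [0, 0, 0],
    [0, 0, 0],
    [0, 0, 0],
    [0, 0, -0.005],
    [0, 0, -0.005],
    [0, 0, 0],
  ],
  twist=[
    [0, 0, 0],
    [0, 0, 0],
    [0, 0, 0],
    [0, 0, 0],
    [0, 0, 0],
    [0, 0, 0],
    [0, 0, 0],
    [0, 0, 0],
    [0, 0, 0],
    [0, 0, 0],
  ],
  fingers=[0.7, 0.9, 0.9, 0.9, 0.9, 0.9, 0.9, 0.9, 0.9, 0.9],
  newtons=40,
)

```text
time: 4.95
position: [0.5533, 0.1175, 0.0413]
tool_rot: [3.103, -0.49, 0.002]
ft_force: [0.6, 0.1, -0.8]
grip_width: 0.364
grip_force: 39.9
```

Request:
apply_moves(
  dp=[
    [0, 0, -0.04],
    [0, 0, -0.04],
    [0, 0, -0.04],
    [-0.005, 0.029, -0.03],
    [-0.005, 0.04, 0],
    [-0.005, 0.04, 0],
    [-0.005, 0.04, 0],
    [-0.005, 0.04, 0],
    [-0.005, 0.04, 0],
    [-0.006, 0.04, 0],
  ],
  twist=[
    [0, 0, 0],
    [0, 0, 0],
    [0, 0, 0],
    [0, 0, 0],
    [0, 0, 0],
    [0, 0, 0],
    [0, 0, 0],
    [0, 0, 0],
    [0, 0, 0],
    [0, 0, 0],
  ],
  fingers=[0.9, 0.9, 0.9, 0.9, 0.9, 0.9, 0.9, 0.9, 0.9, 0.9],
)

```text
time: 5.95
position: [0.4346, -0.1287, 0.1907]
tool_rot: [3.102, -0.49, 0.001]
ft_force: [-0.2, -1.3, -1.5]
grip_width: 0.365
grip_force: 39.9
```

Request:
apply_moves(
  dp=[
    [0, 0.02, 0],
    [0, 0, 0],
    [0, 0, 0],
    [0, 0, 0],
  ],
  twist=[
    [0, 0, -0.125],
    [0, 0, -0.1],
    [0, 0, 0],
    [0, 0, 0],
  ],
  fingers=[0.9, 0.9, 0.9, 0.9],
)

```text
time: 6.35
position: [0.4296, -0.1457, 0.1906]
tool_rot: [3.138, -0.141, -0.0]
ft_force: [0.0, -0.0, -1.3]
grip_width: 0.367
grip_force: 39.9
```

```bash
python3 - <<'E'
from h import *
C,im=snap("wrist","w3");s=ctrl.get_state();print(s["position"],R.from_rotvec(s["tool_rot"]).as_matrix().round(3).tolist(),s["ft_force"])
E
```

```text
[ 0.42973531 -0.14555173  0.19056272] [[0.996, -0.089, 0.0], [-0.089, -0.996, -0.0], [0.0, 0.0, -1.0]] [ 0.92174159  0.06232022 -1.28278167]
```

View pics/w3.png

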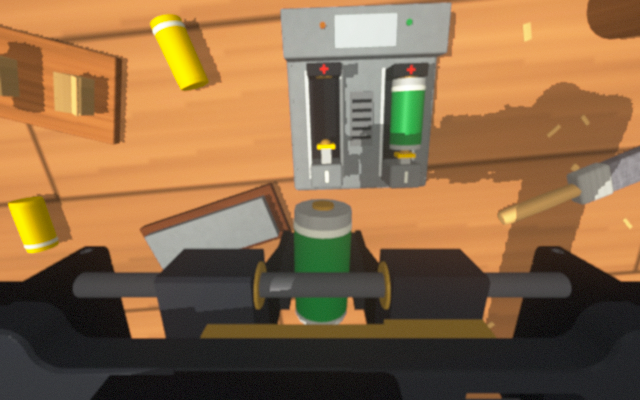

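The bay shows clearly ahead of the held cell, with the yellow plate at (326,146) and the fixed-contact block's "+" at (323,70). One enlarged crop for edges, plus numbers.

```bash
python3 - <<'E'
from h import *
im=cv2.imread("pics/w3.png");cv2.imwrite("pics/crop2.png",cv2.resize(im[55:195,285:440],None,fx=4.2,fy=4.2,interpolation=cv2.INTER_CUBIC))
C=cam("wrist");hsv=cv2.cvtColor(im,cv2.COLOR_BGR2HSV)
for nm,lo,hi,zs in(("yel",(20,150,100),(35,255,255),(.062,)),("grn",(50,90,40),(80,255,255),(.068,)),("redplus",(0,180,120),(5,255,255),(.061,)),):
    for m,ce,st in blobs(hsv,lo,hi,6):
        if 280<ce[0]<440 and ce[1]<195: print(nm,ce.round(1),st,ray(C,ce,zs[0]).round(4))
g=cv2.inRange(hsv,(0,0,70),(179,40,190));g[195:]=0;g[:,:270]=0;g[:,460:]=0
c=max(cv2.findContours(g,0,2)[0],key=cv2.contourArea);r=cv2.minAreaRect(c);print(r)
for z in(.022,.045):print(z,ray(C,cv2.boxPoints(r),z)[:,:2].round(4).tolist())
E
```

```text
yel [325.6 145.5] [316 142  20   8 119] [[ 0.478 -0.154  0.062]]
yel [404.1 154.7] [394 152  22   6 114] [[ 0.4612 -0.2352  0.062 ]]
grn [408.9  21.6] [407  19   5   6  27] [[ 0.5817 -0.2377  0.068 ]]
grn [406.2 117.2] [ 389   91   36   54 1714] [[ 0.4993 -0.2356  0.068 ]]
redplus [323.5  68.5] [320  65   8   8  32] [[ 0.5511 -0.1581  0.061 ]]
redplus [410.7  69.4] [407  66   8   8  33] [[ 0.5429 -0.2418  0.061 ]]
((368.1341247558594, 96.29267883300781), (182.00489807128906, 169.41729736328125), 88.21009063720703)
0.022 [[0.6168, -0.1198], [0.6061, -0.2932], [0.4114, -0.3101], [0.4232, -0.1009]]
0.045 [[0.6096, -0.1221], [0.5996, -0.2834], [0.4184, -0.2991], [0.4294, -0.1045]]
```

View pics/crop2.png

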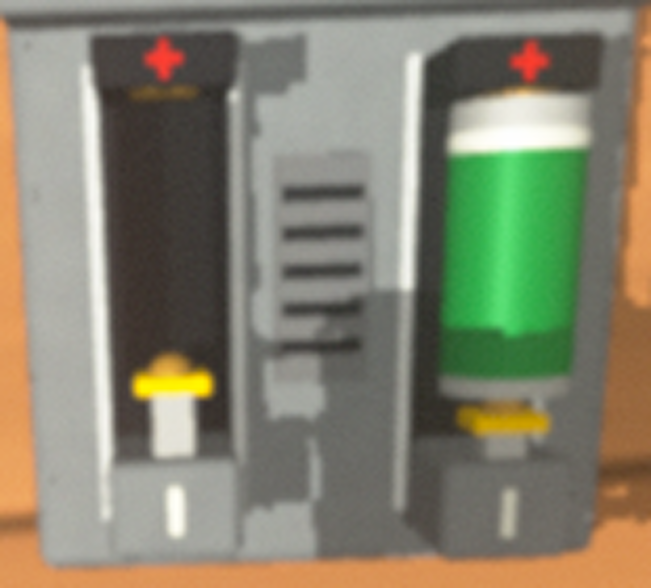

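```bash
cat >> h.py <<'E'
YAW=np.radians(-3.7);FL=np.array([-.034,0,-.0187])
def tool(t): return R.from_euler("z",YAW)*R.from_euler("y",-t)*R.from_matrix(np.diag([1.,-1,-1]))
def plan(F,t):
    "shift and turn (tool axes) taking the flat's centre to F at tilt t"
    s=ctrl.get_state();R0=R.from_rotvec(s["tool_rot"]);R1=tool(t)
    p=F-R1.apply(FL)
    print("pos",s["position"].round(4),"target",p.round(4),"dp now-axes",R0.inv().apply(p-s["position"]).round(4),"dp new-axes",R1.inv().apply(p-s["position"]).round(4),"twist",(R0.inv()*R1).as_rotvec().round(4))
E
python3 - <<'E'
from h import *
C=cam("wrist")
print("dome",ray(C,(325.6,139),.057),"plate front",ray(C,(325.6,141.8),.06),"edge",ray(C,(323.8,76.2),.061))
D=ray(C,(325.6,139),.057)[0];B=ray(C,(323.8,76.2),.061)[0];print(B-D)
ux=np.array([np.cos(YAW),np.sin(YAW),0])
D[2]=.056
plan(D+.003*ux+[0,0,.05],.384);plan(D+.003*ux+[0,0,.002],.384)
E
```

```text
dome [[ 0.48412166 -0.1545182   0.057     ]] plate front [[ 0.48155542 -0.15425895  0.06      ]] edge [[ 0.54430056 -0.15779288  0.061     ]]
[ 0.06017889 -0.00327468  0.004     ]
pos [ 0.4297 -0.1456  0.1906] target [ 0.5256 -0.1572  0.1014] dp now-axes [0.0965 0.0031 0.0892] dp new-axes [0.056  0.0054 0.1188] twist [ 0.0048  0.384  -0.0241]
pos [ 0.4297 -0.1456  0.1906] target [ 0.5256 -0.1572  0.0534] dp now-axes [0.0965 0.0031 0.1372] dp new-axes [0.038  0.0054 0.1633] twist [ 0.0048  0.384  -0.0241]
```

Request:
apply_moves(
  dp=[
    [0, 0, 0],
    [0, 0, 0],
    [0, 0, 0],
    [0.014, 0.0014, 0.03],
    [0.014, 0.0014, 0.03],
    [0.014, 0.0014, 0.03],
    [0.014, 0.0014, 0.029],
    [0, 0, 0],
    [0, 0, 0],
  ],
  twist=[
    [0.002, 0.128, -0.008],
    [0.002, 0.128, -0.008],
    [0.001, 0.128, -0.008],
    [0, 0, 0],
    [0, 0, 0],
    [0, 0, 0],
    [0, 0, 0],
    [0, 0, 0],
    [0, 0, 0],
  ],
  fingers=[0.9, 0.9, 0.9, 0.9, 0.9, 0.9, 0.9, 0.9, 0.9],
)

```text
time: 7.3
position: [0.5262, -0.1612, 0.0899]
tool_rot: [3.095, -0.104, 0.489]
ft_force: [0.4, 0.8, -1.2]
grip_width: 0.368
grip_force: 39.9
```

```bash
python3 - <<'E'
from h import *
C,im=snap("side","s1");im2=get_image("wrist");cv2.imwrite("pics/w4.png",im2[:,:,::-1])
a=cv2.resize(im[120:240,270:430],None,fx=4,fy=4,interpolation=cv2.INTER_CUBIC)
b=cv2.resize(im2[140:330,240:410],None,fx=1,fy=1)
a[:190,:170]=b;cv2.imwrite("pics/c3.png",a[:,:,::-1])
ux=np.array([np.cos(YAW),np.sin(YAW),0]);D=np.array([.4841,-.1543,.056])
plan(D+.003*ux+[0,0,.002],.384);print(ctrl.get_state()["ft_force"])
E
```

```text
pos [ 0.5267 -0.1621  0.0917] target [ 0.5255 -0.157   0.0534] dp now-axes [-0.0134 -0.005   0.0359] dp new-axes [-0.0158 -0.0051  0.0349] twist [-0.001   0.067  -0.0031]
[ 0.14045337  0.0107144  -1.08937506]
```

View pics/c3.png

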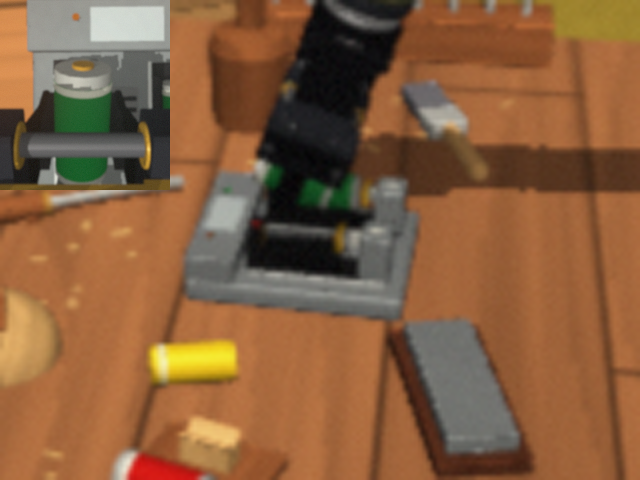

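The side crop shows the tilted cell above the empty bay, clear of the charger. About 0.067 rad of tilt is still missing, so I'll finish the tilt and then lower.

Request:
apply_moves(
  dp=[
    [0, 0, 0],
    [0, 0, 0],
    [-0.004, -0.0015, 0.009],
    [-0.004, -0.0015, 0.009],
    [-0.004, -0.001, 0.008],
    [0, 0, 0],
    [0, 0, 0],
  ],
  twist=[
    [0, 0.034, -0.0015],
    [0, 0.033, -0.0015],
    [0, 0, 0],
    [0, 0, 0],
    [0, 0, 0],
    [0, 0, 0],
    [0, 0, 0],
  ],
  fingers=[0.9, 0.9, 0.9, 0.9, 0.9, 0.9, 0.9],
)

```text
time: 8.1
position: [0.5255, -0.1579, 0.0617]
tool_rot: [3.072, -0.099, 0.595]
ft_force: [-0.0, -0.0, -0.9]
grip_width: 0.37
grip_force: 39.9
```

```bash
python3 - <<'E'
from h import *
ux=np.array([np.cos(YAW),np.sin(YAW),0]);D=np.array([.4841,-.1543,.056])
plan(D+.003*ux+[0,0,.002],.384);print(ctrl.get_state()["ft_force"])
E
```

```text
pos [ 0.5255 -0.1579  0.0617] target [ 0.5255 -0.157   0.0534] dp now-axes [-0.0032 -0.0009  0.0077] dp new-axes [-0.0032 -0.001   0.0077] twist [-0.0018  0.0017 -0.0001]
[-0.01485596 -0.03284412 -0.88986565]
```

Request:
apply_moves(
  dp=[
    [-0.0016, -0.0005, 0.0038],
    [-0.0016, -0.0005, 0.0038],
    [0, 0, 0],
    [0, 0, 0],
  ],
  twist=[
    [0, 0, 0],
    [0, 0, 0],
    [0, 0, 0],
    [0, 0, 0],
  ],
  fingers=[0.9, 0.9, 0.9, 0.9],
)

```text
time: 8.5
position: [0.5254, -0.1571, 0.0537]
tool_rot: [3.072, -0.099, 0.595]
ft_force: [-0.3, 0.3, -0.8]
grip_width: 0.365
grip_force: 39.9
```

Request:
apply_moves(
  dp=[
    [-0.0009, 0, -0.0004],
    [-0.0009, 0, -0.0004],
    [-0.0009, 0, -0.0004],
    [0, 0, 0],
  ],
  twist=[
    [0, 0, 0],
    [0, 0, 0],
    [0, 0, 0],
    [0, 0, 0],
  ],
  fingers=[0.9, 0.9, 0.9, 0.9],
)

```text
time: 8.9
position: [0.5225, -0.157, 0.0542]
tool_rot: [3.072, -0.099, 0.596]
ft_force: [-0.1, 0.4, -1.2]
grip_width: 0.364
grip_force: 39.9
```

Request:
apply_moves(
  dp=[
    [-0.0009, 0, -0.0003],
    [-0.001, 0, -0.0004],
    [0, 0, 0],
  ],
  twist=[
    [0, 0, 0],
    [0, 0, 0],
    [0, 0, 0],
  ],
  fingers=[0.9, 0.9, 0.9],
)

```text
time: 9.2
position: [0.5214, -0.157, 0.0547]
tool_rot: [3.071, -0.099, 0.599]
ft_force: [2.0, 0.4, -0.1]
grip_width: 0.361
grip_force: 39.9
```

Request:
apply_moves(
  dp=[
    [-0.0009, 0, -0.0003],
    [-0.001, 0, -0.0004],
    [0, 0, 0],
  ],
  twist=[
    [0, 0, 0],
    [0, 0, 0],
    [0, 0, 0],
  ],
  fingers=[0.9, 0.9, 0.9],
)

```text
time: 9.5
position: [0.5192, -0.1569, 0.0545]
tool_rot: [3.071, -0.099, 0.598]
ft_force: [3.2, -0.8, 0.9]
grip_width: 0.368
grip_force: 39.9
```

Request:
apply_moves(
  dp=[
    [-0.0009, 0, -0.0003],
    [-0.001, 0, -0.0004],
    [-0.0009, 0, -0.0003],
    [0, 0, 0],
  ],
  twist=[
    [0, 0, 0],
    [0, 0, 0],
    [0, 0, 0],
    [0, 0, 0],
  ],
  fingers=[0.9, 0.9, 0.9, 0.9],
)

```text
time: 9.9
position: [0.5161, -0.1567, 0.0543]
tool_rot: [3.071, -0.099, 0.598]
ft_force: [3.8, -0.5, 2.0]
grip_width: 0.364
grip_force: 39.9
```

Request:
apply_moves(
  dp=[
    [-0.0009, 0, -0.0003],
    [-0.001, 0, -0.0004],
    [0, 0, 0],
    [0, 0, 0],
  ],
  twist=[
    [0, 0, 0],
    [0, 0, 0],
    [0, 0, 0],
    [0, 0, 0],
  ],
  fingers=[0.9, 0.9, 0.9, 0.9],
)

```text
time: 10.3
position: [0.5142, -0.1566, 0.0543]
tool_rot: [3.071, -0.099, 0.598]
ft_force: [5.6, -0.7, 1.2]
grip_width: 0.367
grip_force: 39.9
```

Request:
apply_moves(
  dp=[
    [-0.0009, 0, -0.0003],
    [-0.0009, 0, -0.0003],
    [0, 0, 0],
    [0, 0, 0],
  ],
  twist=[
    [0, 0, 0],
    [0, 0, 0],
    [0, 0, 0],
    [0, 0, 0],
  ],
  fingers=[0.9, 0.9, 0.9, 0.9],
)

```text
time: 10.7
position: [0.5126, -0.1565, 0.0544]
tool_rot: [3.071, -0.099, 0.599]
ft_force: [5.4, -0.7, 1.0]
grip_width: 0.363
grip_force: 39.9
```

Request:
apply_moves(
  dp=[
    [-0.0005, 0, -0.0002],
    [0, 0, 0],
    [0, 0, 0],
  ],
  twist=[
    [0, 0, 0],
    [0, 0, 0],
    [0, 0, 0],
  ],
  fingers=[0.9, 0.9, 0.9],
)

```text
time: 11.0
position: [0.5122, -0.1565, 0.0544]
tool_rot: [3.07, -0.099, 0.599]
ft_force: [6.2, 0.2, 1.0]
grip_width: 0.363
grip_force: 39.9
```

Request:
apply_moves(
  dp=[
    [-0.0005, 0, -0.0002],
    [0, 0, 0],
    [0, 0, 0],
  ],
  twist=[
    [0, 0, 0],
    [0, 0, 0],
    [0, 0, 0],
  ],
  fingers=[0.9, 0.9, 0.9],
)

```text
time: 11.3
position: [0.5117, -0.1564, 0.0545]
tool_rot: [3.07, -0.099, 0.599]
ft_force: [6.9, -0.5, 0.7]
grip_width: 0.369
grip_force: 39.9
```

Request:
apply_moves(
  dp=[
    [-0.0004, 0, -0.0001],
    [0, 0, 0],
    [0, 0, 0],
  ],
  twist=[
    [0, 0, 0],
    [0, 0, 0],
    [0, 0, 0],
  ],
  fingers=[0.9, 0.9, 0.9],
)

```text
time: 11.6
position: [0.5114, -0.1564, 0.0545]
tool_rot: [3.07, -0.099, 0.6]
ft_force: [6.6, -0.2, 1.6]
grip_width: 0.371
grip_force: 39.9
```

Request:
apply_moves(
  dp=[
    [-0.0004, 0, -0.0001],
    [0, 0, 0],
    [0, 0, 0],
  ],
  twist=[
    [0, 0, 0],
    [0, 0, 0],
    [0, 0, 0],
  ],
  fingers=[0.9, 0.9, 0.9],
)

```text
time: 11.9
position: [0.5111, -0.1564, 0.0545]
tool_rot: [3.07, -0.099, 0.6]
ft_force: [5.7, -0.3, 1.3]
grip_width: 0.369
grip_force: 39.9
```

```bash
python3 - <<'E'
from h import *
s=ctrl.get_state();r=R.from_rotvec(s["tool_rot"]);print((s["position"]+r.apply(FL)).round(4),s["position"].round(4),s["ft_force"],np.degrees(np.arcsin(r.as_matrix()[2,0])),s["torque"])
E
```

```text
[ 0.4726 -0.154   0.059 ] [ 0.5111 -0.1564  0.0545] [ 5.70641485 -0.3096514   1.25236345] 22.118067673467415 [-0.00919198 -0.89659932 -0.00838862]
```

Request:
apply_moves(
  dp=[
    [-0.0004, 0, -0.0001],
    [0, 0, 0],
    [0, 0, 0],
  ],
  twist=[
    [0, 0, 0],
    [0, 0, 0],
    [0, 0, 0],
  ],
  fingers=[0.9, 0.9, 0.9],
)

```text
time: 12.2
position: [0.511, -0.1564, 0.0546]
tool_rot: [3.07, -0.099, 0.601]
ft_force: [7.7, -0.6, 0.3]
grip_width: 0.366
grip_force: 39.9
```

Request:
apply_moves(
  dp=[
    [-0.0004, 0, -0.0001],
    [0, 0, 0],
    [0, 0, 0],
  ],
  twist=[
    [0, 0, 0],
    [0, 0, 0],
    [0, 0, 0],
  ],
  fingers=[0.9, 0.9, 0.9],
)

```text
time: 12.5
position: [0.5109, -0.1564, 0.0548]
tool_rot: [3.069, -0.099, 0.602]
ft_force: [6.9, 1.1, 1.2]
grip_width: 0.364
grip_force: 39.9
```

The sprung contact is at its stop: x no longer advances at about 0.511, 10.7 mm after first touch, at about 7 N. The flat end is about 3 mm above the axis, so I'll slide it down the contact face, then start tipping about it.

Request:
apply_moves(
  dp=[
    [0, 0, 0.0012],
    [0, 0, 0.0013],
    [0, 0, 0],
  ],
  twist=[
    [0, 0, 0],
    [0, 0, 0],
    [0, 0, 0],
  ],
  fingers=[0.9, 0.9, 0.9],
)

```text
time: 12.8
position: [0.5118, -0.1567, 0.0525]
tool_rot: [3.069, -0.099, 0.602]
ft_force: [7.5, -1.0, 1.9]
grip_width: 0.368
grip_force: 39.9
```

Request:
apply_moves(
  dp=[
    [-0.0009, 0, 0.0017],
    [-0.0009, 0, 0.0017],
    [0, 0, 0],
    [0, 0, 0],
  ],
  twist=[
    [0, -0.05, 0],
    [0, -0.05, 0],
    [0, 0, 0],
    [0, 0, 0],
  ],
  fingers=[0.9, 0.9, 0.9, 0.9],
)

```text
time: 13.2
position: [0.5114, -0.1566, 0.0484]
tool_rot: [3.099, -0.099, 0.447]
ft_force: [6.1, -1.0, 2.1]
grip_width: 0.366
grip_force: 39.9
```

```bash
python3 - <<'E'
from h import *
s=ctrl.get_state();r=R.from_rotvec(s["tool_rot"]);print((s["position"]+r.apply(FL)).round(4),s["position"].round(4),s["ft_force"],np.degrees(np.arcsin(r.as_matrix()[2,0])),s["torque"])
E
```

```text
[ 0.4736 -0.1542  0.0567] [ 0.5114 -0.1566  0.0484] [ 6.13692062 -1.01080058  2.14012746] 16.43089754146224 [-0.12377066 -1.10344853  0.02609562]
```

Request:
apply_moves(
  dp=[
    [-0.0009, 0, 0.0017],
    [0, 0, 0],
    [0, 0, 0],
  ],
  twist=[
    [0, -0.05, 0],
    [0, 0, 0],
    [0, 0, 0],
  ],
  fingers=[0.9, 0.9, 0.9],
)

```text
time: 13.5
position: [0.511, -0.1565, 0.0464]
tool_rot: [3.111, -0.099, 0.37]
ft_force: [6.7, -1.9, 2.6]
grip_width: 0.367
grip_force: 39.9
```

Request:
apply_moves(
  dp=[
    [-0.0009, 0, 0.0017],
    [0, 0, 0],
    [0, 0, 0],
  ],
  twist=[
    [0, -0.05, 0],
    [0, 0, 0],
    [0, 0, 0],
  ],
  fingers=[0.9, 0.9, 0.9],
)

```text
time: 13.8
position: [0.5103, -0.1565, 0.0443]
tool_rot: [3.121, -0.1, 0.292]
ft_force: [5.6, -0.5, 1.5]
grip_width: 0.363
grip_force: 39.9
```

```bash
python3 - <<'E'
from h import *
s=ctrl.get_state();r=R.from_rotvec(s["tool_rot"]);print((s["position"]+r.apply(FL)).round(4),s["position"].round(4),s["ft_force"],np.degrees(np.arcsin(r.as_matrix()[2,0])),s["torque"])
E
```

```text
[ 0.4735 -0.1541  0.0563] [ 0.5103 -0.1565  0.0443] [ 5.57749655 -0.48152636  1.54492236] 10.673598081417323 [-0.08361524 -1.1172002   0.02088683]
```

Request:
apply_moves(
  dp=[
    [-0.0013, 0, 0.0015],
    [0, 0, 0],
    [0, 0, 0],
  ],
  twist=[
    [0, -0.05, 0],
    [0, 0, 0],
    [0, 0, 0],
  ],
  fingers=[0.9, 0.9, 0.9],
)

```text
time: 14.1
position: [0.5095, -0.1564, 0.0425]
tool_rot: [3.129, -0.1, 0.214]
ft_force: [6.7, -1.1, 0.3]
grip_width: 0.364
grip_force: 39.9
```

Request:
apply_moves(
  dp=[
    [-0.001, 0, 0.0015],
    [0, 0, 0],
    [0, 0, 0],
  ],
  twist=[
    [0, -0.05, 0],
    [0, 0, 0],
    [0, 0, 0],
  ],
  fingers=[0.9, 0.9, 0.9],
)

```text
time: 14.4
position: [0.5088, -0.1563, 0.0408]
tool_rot: [3.135, -0.1, 0.136]
ft_force: [7.7, -0.5, 0.9]
grip_width: 0.363
grip_force: 39.9
```

```bash
python3 - <<'E'
from h import *
s=ctrl.get_state();r=R.from_rotvec(s["tool_rot"]);print((s["position"]+r.apply(FL)).round(4),s["position"].round(4),s["ft_force"],np.degrees(np.arcsin(r.as_matrix()[2,0])),s["torque"])
E
```

```text
[ 0.4734 -0.154   0.0564] [ 0.5088 -0.1563  0.0408] [ 7.68502915 -0.50229762  0.90127532] 4.976137562151122 [-0.23415572 -1.46962349 -0.05302139]
```

Request:
apply_moves(
  dp=[
    [-0.0008, 0, 0.0014],
    [0, 0, 0],
    [0, 0, 0],
  ],
  twist=[
    [0, -0.045, 0],
    [0, 0, 0],
    [0, 0, 0],
  ],
  fingers=[0.9, 0.9, 0.9],
)

```text
time: 14.7
position: [0.508, -0.1562, 0.0391]
tool_rot: [3.139, -0.1, 0.065]
ft_force: [7.7, -1.4, -0.1]
grip_width: 0.363
grip_force: 39.9
```

Request:
apply_moves(
  dp=[
    [-0.0008, 0, 0.0014],
    [0, 0, 0],
    [0, 0, 0],
  ],
  twist=[
    [0, -0.042, 0],
    [0, 0, 0],
    [0, 0, 0],
  ],
  fingers=[0.9, 0.9, 0.9],
)

```text
time: 15.0
position: [0.5073, -0.156, 0.0377]
tool_rot: [-3.139, 0.1, 0.0]
ft_force: [7.1, -0.5, 0.3]
grip_width: 0.363
grip_force: 39.9
```

```bash
python3 - <<'E'
from h import *
s=ctrl.get_state();r=R.from_rotvec(s["tool_rot"]);print((s["position"]+r.apply(FL)).round(4),s["position"].round(4),s["ft_force"],np.degrees(np.arcsin(r.as_matrix()[2,0])),s["torque"])
C,im=snap("wrist","w5");cv2.imwrite("pics/w5c.png",cv2.resize(im[180:330,220:420,::-1],None,fx=3.5,fy=3.5,interpolation=cv2.INTER_CUBIC))
E
```

```text
[ 0.4734 -0.1539  0.0564] [ 0.5073 -0.156   0.0377] [ 7.07188682 -0.51109122  0.29590498] -0.010022768357973793 [-0.14069578 -1.59334959  0.02446488]
```

View pics/w5c.png

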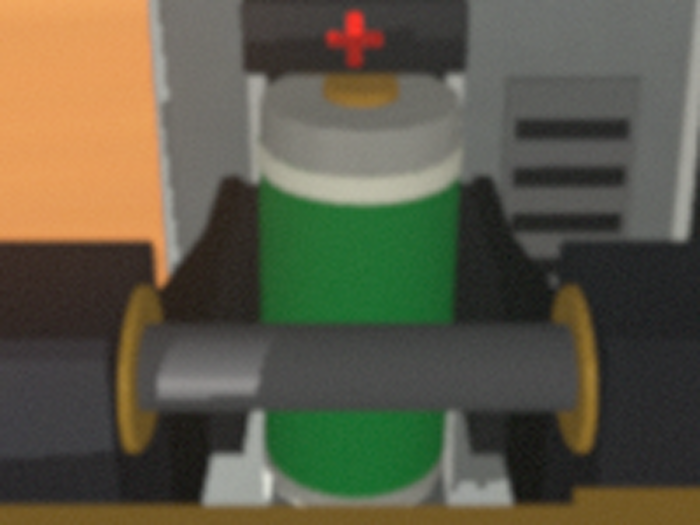

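The crop shows the cell level between the blocks, its button end down past the far block's edge, centred. I'll lower it slightly and ease it toward the fixed contact, then release.

Request:
apply_moves(
  dp=[
    [0.0005, 0, 0.0003],
    [0.0005, 0, 0.0003],
    [0.0004, 0, 0],
    [0, 0, 0],
    [0, 0, 0],
  ],
  twist=[
    [0, 0, 0],
    [0, 0, 0],
    [0, 0, 0],
    [0, 0, 0],
    [0, 0, 0],
  ],
  fingers=[0.9, 0.9, 0.9, 0.9, 0.9],
)

```text
time: 15.55
position: [0.5075, -0.1559, 0.0373]
tool_rot: [-3.139, 0.1, 0.003]
ft_force: [4.0, -0.2, 5.0]
grip_width: 0.368
grip_force: 39.9
```

Request:
apply_moves(
  dp=[
    [0, 0, 0],
    [0, 0, 0],
    [0, 0, 0],
    [0, 0, 0],
    [0, 0, 0],
    [0, 0, 0],
  ],
  twist=[
    [0, 0, 0],
    [0, 0, 0],
    [0, 0, 0],
    [0, 0, 0],
    [0, 0, 0],
    [0, 0, 0],
  ],
  fingers=[0.6, 0.55, 0.45, 0.4, 0.4, 0.4],
)

```text
time: 16.15
position: [0.5063, -0.1559, 0.0364]
tool_rot: [-3.138, 0.101, 0.007]
ft_force: [0.7, -0.5, -0.2]
grip_width: 0.591
grip_force: 0.0
```

Request:
apply_moves(
  dp=[
    [0, 0, -0.01],
    [0, 0, -0.02],
    [0, 0, -0.03],
    [0, 0, -0.03],
    [-0.03, 0, -0.03],
    [-0.03, 0, -0.01],
    [0, 0, 0],
    [0, 0, 0],
  ],
  twist=[
    [0, 0, 0],
    [0, 0, 0],
    [0, 0, 0],
    [0, 0, 0],
    [0, 0, 0],
    [0, 0, 0],
    [0, 0, 0],
    [0, 0, 0],
  ],
  fingers=[0.4, 0.4, 0.4, 0.4, 0.4, 0.4, 0.4, 0.4],
)

```text
time: 16.95
position: [0.4476, -0.1525, 0.1679]
tool_rot: [-3.14, 0.102, 0.003]
ft_force: [0.7, -0.3, 0.1]
grip_width: 0.601
grip_force: 0.0
```

```bash
python3 - <<'E'
from h import *
C,im=snap("wrist","w6");s=ctrl.get_state();print(s["position"],s["ft_force"],s["time"])
u=proj(C,[.515,-.175,.06])[0].astype(int);print(u)
y,x=max(u[1]-75,0),u[0]-100
cv2.imwrite("pics/w6c.png",cv2.resize(im[y:y+150,x:x+200,::-1],None,fx=3.9,fy=3.9,interpolation=cv2.INTER_CUBIC))
hsv=cv2.cvtColor(im,cv2.COLOR_RGB2HSV)
for m,ce,st in blobs(hsv,(50,90,40),(80,255,255),200):print(ce,st,ray(C,ce,.068))
E
```

```text
[ 0.44782182 -0.15222865  0.16729154] [-0.69570237  1.49204048 -0.66888011] 17.0
[340 126]
[321.13513514 137.86310223] [ 306  110   32   57 1702] [[ 0.50660858 -0.15570194  0.068     ]]
[407.37299035 140.4903537 ] [ 389  114   39   56 1866] [[ 0.4990509  -0.23571185  0.068     ]]
```

View pics/w6c.png

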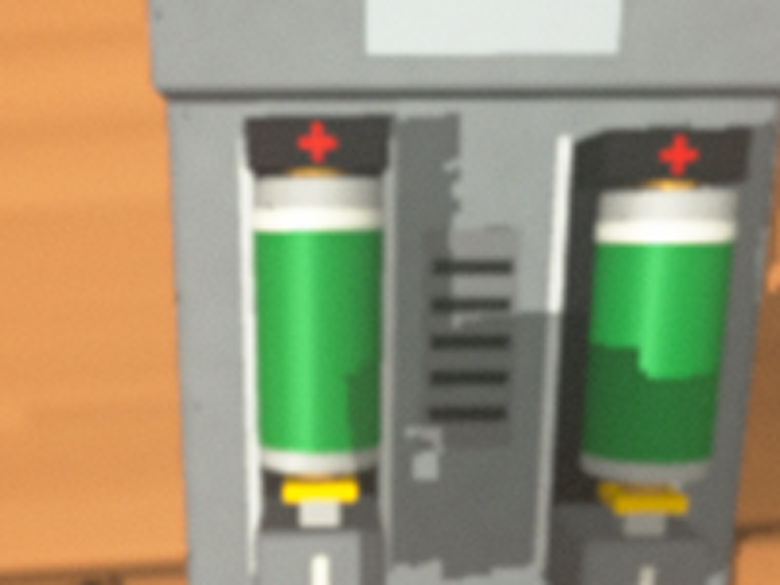

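The cell lies seated between the plate and the fixed contact, matching the neighbouring bay. The arm is clear, so I'm handing in.

```bash
python3 -c "
from bench import ctrl
print(ctrl.close_job())"
```

```text
the job is handed in; nothing more can be done
None
```

The fresh cell is in the empty bay, lying flat between the two contacts with its button to the fixed one. I handed the job in at about 17 s with the arm clear; no verdict came back. The highest push I read on the sprung contact was about 8 N.

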